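Click the plywood tally wheel on to its pointer

ROBOT

A 6-joint arm with a two-finger parallel gripper is mounted at the origin on the work surface. World frame = base frame: x ahead of the robot, y to its left, z up, the work surface at z = 0. Lengths are in mm, angles in rad, forces in N, time in s.
With the tool pointing down it reaches from about 350 to 975 mm from the base axis. Payload 7.1 kg.
Tool frame: the origin (TCP) lies at the very end of the fingers, on their centre line; the grasp point (between the pads) lies 19 mm behind it; x points along the fingers, y is the direction in which the jaws open and shut, and the axes are right-handed (so a half turn about x gives the same grasp; the last joint's range is limited). The gripper opens to 88 mm and grips with 3 to 60 N. Pads are 20 mm wide; open, the fingers measure 115 mm over their backs; the gripper's body (75 mm by 178 mm) begins 61 mm behind the grasp point.
Start: joints at [-1.124, 0.423, 1.63, -0, 1.089, -0.019], TCP at [280.725, -558.389, 222.675] pointing down, gripper open.
Joint ranges: [-3, 3], [-0.9, 2.11], [0.09, 2.58], [-1.31, 4.45], [0.11, 2.69], [-2.54, 2.54]. Speed limits (rad/s): [2.39, 2.39, 3.01, 3.14, 3.14, 3.14].

INTERFACE

Orientations are given as a rotation vector (axis times angle).
In Python, from workcell import ctrl gives the robot as it stands. The module is installed in compiled form; this text tells all that it offers.
- The arm moves only by the tool carry_out, never from a script. Its argument "commands" is a list of rows, each a list of 6 numbers: the shift along the tool's x, y, z in m, then the turn, a rotation vector about the tool's x, y, z in degrees. In form: [[tx, ty, tz, rx, ry, rz], ...]. A call has 1 to 8 rows; each row shifts and turns the pose as measured when the row begins, along the tool's axes as they then stand; what a row does not reach is not made up. A row lasts 1/8 s, in which the tool goes at most 62.5 mm and 10.7 degrees, less where a joint would pass 70% of its speed; a pose out of reach is approached as far as the arm can. A call with a gripper value outside its range is refused whole. "grip" is the closure, from 0 (fully open) to 1 (shut), set as the call begins (left out, the last holds). The fingers move at their own pace and stop on an object; the grip force is fixed at half the most. Time passes only in rows, so rows that do not move let the fingers close. It gives the time, the measured TCP pose, the force and the opening at its end, in the units of the state.
- ctrl.get_obs(): the state, without advancing time (a new reading comes with each control period).
- ctrl.get_image(name): name is "scene" or "top" or "wrist"; returns a dict with "pixels" (480x640x3 uint8, blue, green, red), "intrinsics" (3x3 intrinsics, pixels), "rvec" (rotation vector, rad) and "tvec" (3), from world to camera coordinates, as OpenCV has them. Camera axes: x right, y down, z forward; pixel columns grow to the right and rows downward; lengths in mm; the calibration is good to about 2 mm. A picture is of the moment at which its call begins. There is no depth.
- ctrl.close_job(): hands the job in, once; it reports no verdict.
The state is a dict: "t": time; "qpos": joint angles; "qvel": joint speeds; "joint_torque": joint torques, N m; "ee_pos": TCP position; "orientation": TCP orientation; "ft_force": force on the tool from outside, world axes, zero at the start; "moment": the same for the moment, N m; "width": finger opening in mm.
Only numpy, scipy, OpenCV 4.12 (cv2) and the standard library are available. Lean on these libraries where they do the work, as an engineer would, in place of code of your own. Each camera call takes 0.05 s, during which the arm holds its last target. There are 200 camera calls.

TASK

Bring the larger of the two wooden tally wheels up to date: with a fingertip, flick the teeth on its edge so that it turns counter-clockwise (seen from above) click by click, let it rest a moment in the click before the last, and stop with the wheel's raised dark rib pointing straight at the fixed pointer, without ever running past it. Only push the teeth: do not lift the tally or shove it along the bench, and leave the smaller tally with its wheel and everything else where they are.

Things in the scene. Friction and masses are not known exactly. Their poses are not given: they have to be found in the camera images.
- tally_large: Larger tally, loose on the bench, about 3.3 kg (stays put under pushes below 10 N). Origin on the bench under the wheel's vertical axis, z up, x towards its fixed pointer, yaw within 0.35. Dark steel plate x -70..100, y -65..65, 18 mm thick; post with the pointer at x 75..100, y -15..15, 84 mm high. Other sides of the wheel are open; a sprung roller under it makes the clicks.
- tally_large_hub (a point): Centre of the larger wheel's flat upper face, 78 mm above the bench. Light wood disc, radius 48 mm, with 8 equal straight teeth 45 degrees apart, 10 mm wide, out to radius 68; disc and teeth lie 56 to 78 mm above the bench. In every click one tooth points at the pointer and one directly away from it. Below lies only a cam of radius 46.
- tally_large_pointer (a point): Tip of the larger tally's fixed pointer, a dark wooden wedge aimed at the hub, 72 mm from the axis and 77 mm above the bench.
- tally_large_mark (a point): Outer end of the raised rib on the larger wheel (dark wood strip 50 x 8 x 6 mm along one tooth, from radius 13 to 63 mm, top 84 mm above the bench); turns with the wheel.
- tally_large_wheel (a joint): Turn of the larger wheel, rad, growing counter-clockwise seen from above; 0 = rib at the pointer, a click = 0.785. Starts 2, 3 or 4 clicks short (-1.571, -2.356, -3.142). Needs 2 to 4 N at a tooth; pushed past half a click it springs on to the next, released earlier it springs back; it does not coast over a further click.
- tally_small: Smaller tally, same build at 0.72 of the size (wheel 98 mm across its teeth, 61 mm high overall), loose; origin on the bench under its axis, x towards its pointer. Bystander.
- tally_small_wheel (a joint): Turn of the smaller wheel, rad, growing counter-clockwise; to be left as it is.
- tape_roll: Bystander: empty cardboard tape core lying flat, 76 mm across, 24 mm high; origin at its underside.
- screwdriver: Bystander: screwdriver 200 mm long lying on the bench; origin near its middle.
- offcut: Bystander: plywood offcut 90 x 60 x 12 mm lying flat; origin under its centre.
- flask: Bystander: dark metal drinking flask 72 mm across, 210 mm high; origin under its centre.
- soda: Bystander: glass bottle 60 mm across, 190 mm high; origin under its centre.
- cup: Bystander: white cup 80 mm across, 85 mm high; origin under its centre.
- clamp_block: Bystander: wooden clamping block 100 x 40 x 30 mm with an upright steel pin, 80 mm high; origin under its centre.
Not all that is in view belongs to the job. Leave any orange or turquoise look-alike of the tally_large alone.

How it is judged:
By the outcome, as a careful person would: the job done as asked, in the order asked, and still so for the second after the job is handed in, with the robot touching nothing.
It also fails if it takes over 56 s, if anything falls off the work surface, if the arm or the gripper's body presses on something with over 40 N, if the wrist force passes 120 N, or if a joint passes its speed limit or range.

## Working session

There is one attempt and no reset: what is moved stays moved. The work goes in short steps, Python scripts to look and compute and a tool call to move; the robot and the scene stay as the last step left them, time stands still between calls to the robot, and variables do not carry over. Pictures are saved under pics/ and viewed, about 8 in all and at most 12, crops included, and the job is handed in when it is done.

Besides the shell and the picture viewer there is one more tool, called after "Request:" in YAML: its name, and indented under it one key for each argument. carry_out: Moves the arm, as the interface text tells. Its arguments: {"type":"object","properties":{"commands":{"type":"array"},"grip":{"type":"number"}},"required":["commands"]}

```bash
mkdir -p pics
cat > h.py <<'E'
import numpy as np, cv2
from workcell import ctrl
def snap(name,fn):
    d=ctrl.get_image(name); cv2.imwrite('pics/'+fn+'.png',d['pixels']); np.savez('pics/'+fn+'.npz',**{k:np.array(d[k]) for k in('intrinsics','rvec','tvec','pixels')}); return d
def load(fn): return np.load('pics/'+fn+'.npz')
def ray(d,uv,z):
    R=cv2.Rodrigues(np.array(d['rvec'],float))[0]; t=np.array(d['tvec'],float).ravel(); K=np.array(d['intrinsics'])
    c=-R.T@t; v=R.T@np.linalg.inv(K)@np.array([uv[0],uv[1],1.]); return c+v*(z-c[2])/v[2]
def proj(d,P): return cv2.projectPoints(np.array(P,float).reshape(-1,3),np.array(d['rvec'],float),np.array(d['tvec'],float),np.array(d['intrinsics'],float),None)[0].reshape(-1,2)
E
python3 - <<'E'
from h import *
print(ctrl.get_obs())
a=snap('top','top0');b=snap('scene','scene0')
for d in(a,b):
    R=cv2.Rodrigues(np.array(d['rvec'],float))[0];print(-R.T@np.array(d['tvec']).ravel(), R.tolist())
E
```

```text
{'t': 0.0, 'qpos': array([-1.12400042e+00,  4.23824977e-01,  1.63067402e+00,  1.22057613e-05,
        1.08858686e+00, -1.90237924e-02]), 'qvel': array([ 3.19294816e-04,  1.18108919e-03, -2.75331771e-04,  2.00352138e-04,
        7.97447868e-05,  6.09224050e-04]), 'joint_torque': array([ 4.26932238e-04, -5.44622648e+01, -2.73661888e+01,  6.42773858e-02,
        2.27955810e-02, -1.04714977e-04]), 'ee_pos': array([ 280.49949831, -557.91114057,  221.91787554]), 'orientation': array([ 1.96243716,  0.4670607 , -1.9630552 ]), 'ft_force': array([0.365984  , 0.27359818, 0.09887152]), 'moment': array([-0.02602681,  0.01578033,  0.01299754]), 'width': 87.74038213966352}
[ 484.72716784    8.35247193 1120.29653184] [[-0.019850498109507675, -0.999750042524439, 0.010286408371599751], [-0.9972783351781758, 0.019068638548963568, -0.07122014608336386], [0.0710061962722347, -0.011672167590978538, -0.9974075799765495]]
[1420.78990305 -133.46338853  743.25441603] [[0.14420253279522466, 0.9895153320528288, -0.008064562469377423], [0.6044174422109062, -0.09452902056632173, -0.7910397081196356], [-0.7835082546384999, 0.10919556723215534, -0.6117116502161615]]
```

View pics/top0.png

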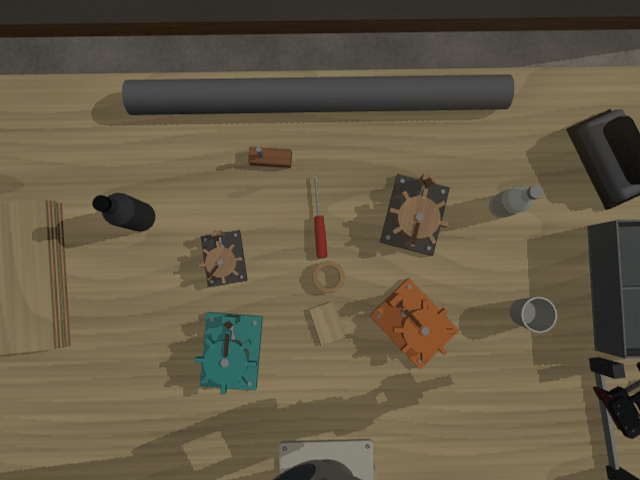

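View pics/scene0.png

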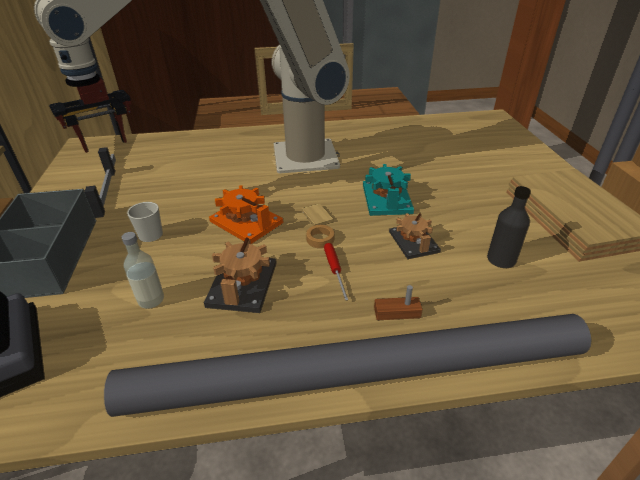

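The top view shows four tallies: orange (425,330) and turquoise (226,360) are look-alikes. There are two light-wood ones on dark plates, at (419,215), which is larger, and (221,262), which is smaller. The target is the one at (419,215), and I'll confirm it in an enlarged crop.

Run:
```python
from h import *
d=load('top0'); im=d['pixels'][165:265,370:470]
b=load('scene0')['pixels'][225:325,190:290]
cv2.imwrite('pics/crop0.png',np.hstack([cv2.resize(im,(560,560),interpolation=cv2.INTER_CUBIC),cv2.resize(b,(240,240))if 0 else np.vstack([cv2.resize(b,(240,240)),np.zeros((320,240,3),np.uint8)])]))
# wood disc
print(ray(d,(419,216),78), ray(d,(221,262),56))
```

```text
[ 620.25787308 -217.68037851   78.        ] [526.11276929 232.55256075  56.        ]
```

View pics/crop0.png

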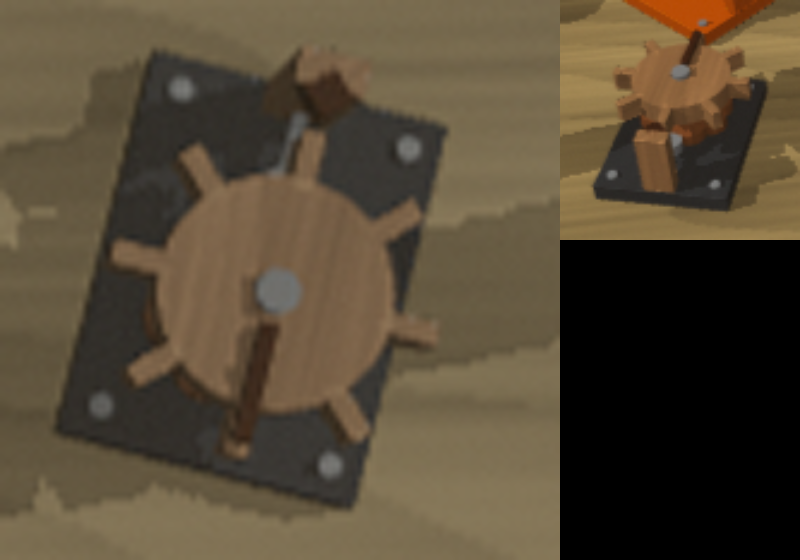

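The crop confirms a dark plate and a wood wheel with its hub at top px (419.8,217). The rib points directly away from the pointer (pointer up and slightly right), so the wheel is 4 clicks short. I'll fit the pose to the plate corners and hub.

```bash
cat >> h.py <<'E'
from scipy.optimize import least_squares
from scipy.spatial.transform import Rotation as Ro
def l2w(p,P): 
    P=np.array(P,float).reshape(-1,3); c,s=np.cos(p[2]),np.sin(p[2]); return np.c_[p[0]+c*P[:,0]-s*P[:,1],p[1]+s*P[:,0]+c*P[:,1],P[:,2]]
def tool(p):
    o=ctrl.get_obs(); e=np.array(o['ee_pos']); c,s=np.cos(p[2]),np.sin(p[2]); d=e[:2]-p[:2]
    R=Ro.from_rotvec(o['orientation']).as_matrix()
    return o,np.array([c*d[0]+s*d[1],-s*d[0]+c*d[1],e[2]]),R
E
python3 - <<'E'
from h import *
d=load('top0')
L=[(100,65,18),(100,-65,18),(-70,-65,18),(-70,65,18),(0,0,80),(68,0,78),(-68,0,78),(0,68,78),(0,-68,78)]
C=np.array([(152,50),(447,125),(353,510),(55,432),(279,291),(314,132),(234,458),(112,250),(438,338)],float)
px=np.array([370,165])+(C+.5)/5.6-.5
f=lambda p:(proj(d,l2w(p,L))-px).ravel()
r=least_squares(f,[620,-218,-.2]);p=r.x;print(p,r.fun.reshape(-1,2).round(2).tolist())
np.save('p.npy',p)
o,loc,R=tool(p);print('local tcp',loc);print(R.round(3))
z=R.T
# desired: tool x=-Z; tool y = +-local y; angle about tool x
c,s=np.cos(p[2]),np.sin(p[2])
for sg in(1,-1):
    T=np.c_[[0,0,-1],[-s*sg,c*sg,0],[c*sg,s*sg,0]]
    print(sg,np.degrees((Ro.from_matrix(R).inv()*Ro.from_matrix(T)).as_rotvec()))
tgt=l2w(p,[(22,100,250)])[0]; print('target',tgt,'shift in tool axes',R.T@(tgt-o['ee_pos']))
for n,uv,zz in(('soda',(500,208),0),('screwdriver',(320,235),10),('tape',(327,278),12),('orange',(425,330),78)): print(n,ray(d,uv,zz), (l2w([0,0,-p[2]],[ray(d,uv,zz)-[p[0],p[1],0]])).round())
s=load('scene0');print('scene hub',proj(s,l2w(p,[(0,0,78),(68,0,78),(0,68,78)])))
E
```

```text
[ 6.17964216e+02 -2.16669097e+02 -2.75464565e-01] [[0.25, -0.12], [0.14, 0.14], [0.16, -0.03], [0.25, 0.03], [-0.64, 0.35], [0.09, 0.0], [-0.02, -0.23], [-0.23, 0.17], [0.04, -0.31]]
local tcp [-231.88608266 -420.19785386  221.97254474]
[[-0.001  0.449 -0.893]
 [ 0.001 -0.893 -0.449]
 [-1.    -0.001 -0.   ]]
1 [-1.37527605e+02 -9.69259254e-02  3.42037871e-02]
-1 [4.24723607e+01 2.71823268e-02 7.70286686e-02]
target [ 666.33419474 -126.42307082  250.        ] shift in tool axes [ -27.70828182 -212.30568498 -538.52394155]
soda [ 646.32252069 -432.47417009    0.        ] [[  86. -200.    0.]]
screwdriver [587.79746418   6.0799407   10.        ] [[-90. 206.  10.]]
tape [485.03248295  -8.5382448   12.        ] [[-185.  164.   12.]]
orange [ 365.82534153 -222.28216433   78.        ] [[-241.  -74.   78.]]
scene hub [[240.83391449 255.32848333]
 [232.3213993  275.10556295]
 [269.28586813 257.63045637]]
```

Request:
carry_out:
  commands:
    - [0,0,0,10.6,0,0]
    - [0,0,0,10.6,0,0]
    - [0,0,0,10.6,0,0]
    - [0,0,0,10.6,0,0]
    - [-0.01,-0.052,-0.025,0,0,0]
    - [-0.01,-0.052,-0.025,0,0,0]
    - [-0.01,-0.052,-0.025,0,0,0]
    - [0,-0.052,-0.025,0,0,0]
  grip: 1

```text
t: 1.1
ee_pos: [436.6, -384.4, 249.6]
orientation: [-2.054, 0.303, 2.063]
ft_force: [0.6, -0.6, -0.9]
width: 11.0
```

Request:
carry_out:
  commands:
    - [0,-0.052,-0.025,0,0,0]
    - [0,-0.052,-0.025,0,0,0]
    - [0,-0.052,-0.025,0,0,0]
    - [0,-0.052,-0.025,0,0,0]
    - [0,-0.052,-0.025,0,0,0]
    - [0,-0.03,-0.015,0,0,0]
    - [0,0,0,0,0,0]

```text
t: 1.98
ee_pos: [662.6, -135.3, 247.8]
orientation: [-2.053, 0.298, 2.069]
ft_force: [-1.0, 0.4, -0.3]
width: 0.5
```

```bash
cat > st.py <<'E'
from h import *
p=np.load('p.npy');o,loc,R=tool(p);c,s=np.cos(p[2]),np.sin(p[2])
T=np.c_[[0,0,-1],[s,-c,0],[-c,-s,0]]
print('t',o['t'],'local',loc.round(1),'F',o['ft_force'].round(1),'w',round(o['width'],1),'turn err',np.degrees((Ro.from_matrix(R).inv()*Ro.from_matrix(T)).as_rotvec()).round(2))
E
python3 st.py
```

```text
t 1.975 local [ 20.9  90.4 247.8] F [-1.   0.4 -0.3] w 0.5 turn err [-1.02  0.47  0.3 ]
```

Request:
carry_out:
  commands:
    - [0,-0.016,0,-1,0,0]
    - [0.05,0,0,0,0,0]
    - [0.05,0,0,0,0,0]
    - [0.045,0,0,0,0,0]
    - [0.0,0,0,0,0,0]

```text
t: 2.6
ee_pos: [664.8, -119.8, 100.6]
orientation: [-2.064, 0.281, 2.078]
ft_force: [0.3, 0.1, 0.2]
width: 0.7
```

```bash
python3 st.py
python3 - <<'E'
from h import *
p=np.load('p.npy')
w=snap('wrist','w1');t=snap('top','t1')
for d in(w,t):
    im=d['pixels']; 
    for q in proj(d,l2w(p,[(0,0,78)]+[(68*np.cos(a),68*np.sin(a),78) for a in np.arange(8)*np.pi/4])): cv2.circle(im,tuple(int(round(v)) for v in q),2,(255,255,0),-1)
    o=ctrl.get_obs(); print(proj(d,[o['ee_pos']]))
cv2.imwrite('pics/c1.png',np.hstack([cv2.resize(w['pixels'],(480,360)),cv2.resize(t['pixels'][150:270,360:467],(320,360),interpolation=cv2.INTER_CUBIC)]))
E
```

```text
t 2.6 local [ 18.7 105.9 100.6] F [0.3 0.1 0.2] w 0.7 turn err [-0.05  0.42  0.31]
[[316.30549158 292.29285635]]
[[376.79764998 193.54257462]]
```

View pics/c1.png

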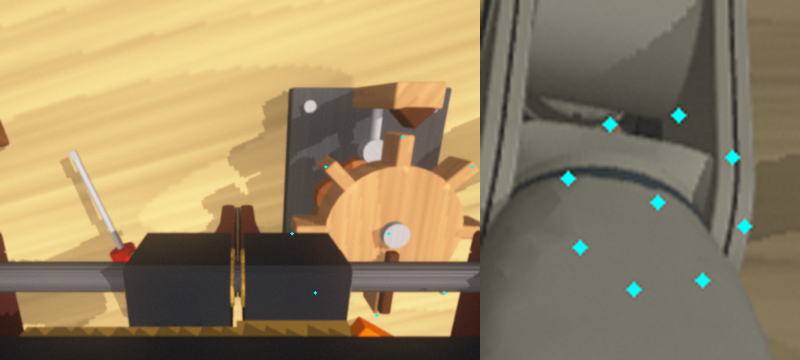

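Request:
carry_out:
  commands:
    - [0.02,0,-0.003,0,0,0]
    - [0.019,0,0,0,0,0]
    - [0,0.015,0,0,0,0]
    - [0,0.015,0,0,0,0]
    - [0,0.009,0,0,0,0]
    - [0,0,0,0,0,0]

```text
t: 3.45
ee_pos: [663.3, -163.3, 69.1]
orientation: [-2.081, 0.284, 2.06]
ft_force: [-0.2, 0.2, 0.1]
width: 0.5
```

```bash
python3 st.py
python3 - <<'E'
from h import *
w=snap('wrist','w2');s=snap('scene','s2')
cv2.imwrite('pics/c2.png',np.hstack([cv2.resize(w['pixels'],(480,360)),cv2.resize(s['pixels'][205:315,185:283],(320,360),interpolation=cv2.INTER_CUBIC)]))
E
```

```text
t 3.45 local [29.1 63.7 69.1] F [-0.2  0.2  0.1] w 0.5 turn err [-0.12 -0.55  0.37]
```

View pics/c2.png

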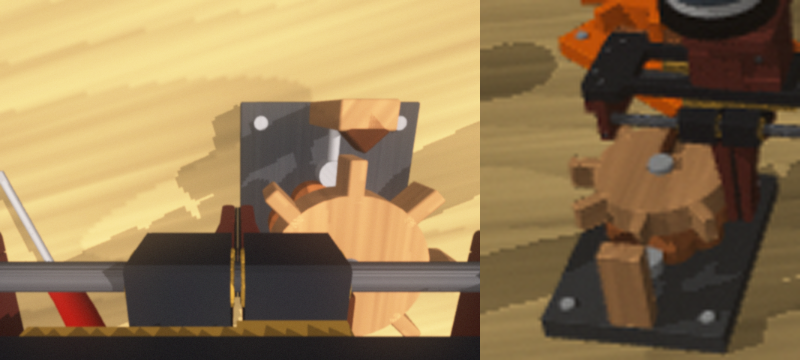

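Request:
carry_out:
  commands:
    - [0.004,-0.002,0.006,0,0,0]
    - [0.002,0,0.007,0,0,0]
    - [0,0,0.007,0,0,0]
    - [0,0,0.007,0,0,0]

```text
t: 4.05
ee_pos: [638.7, -152.2, 63.2]
orientation: [-2.088, 0.282, 2.057]
ft_force: [2.2, -1.3, 0.4]
width: 0.8
```

```bash
python3 st.py
```

```text
t 4.05 local [ 2.4 67.7 63.2] F [ 2.2 -1.3  0.4] w 0.8 turn err [ 0.03 -0.8   0.35]
```

Request:
carry_out:
  commands:
    - [0,0.001,0.006,0,0,0]
    - [0,0.001,0.006,0,0,0]
    - [0,0,0.006,0,0,0]
    - [0,0,0.005,0,0,0]
    - [0,0,0,0,0,0]

```text
t: 4.68
ee_pos: [611.9, -146.5, 62.3]
orientation: [-2.083, 0.281, 2.061]
ft_force: [0.3, -0.6, -0.2]
width: 0.4
```

```bash
python3 st.py
```

```text
t 4.675 local [-24.9  65.9  62.3] F [ 0.3 -0.6 -0.2] w 0.4 turn err [ 0.02 -0.54  0.38]
```

Request:
carry_out:
  commands:
    - [0,-0.013,0,0,0,0]
    - [0,-0.013,0,0,0,0]
    - [0,-0.013,0,0,0,0]
    - [0,0,-0.015,0,0,0]
    - [0,0,-0.015,0,0,0]
    - [0,0,-0.014,0,0,0]
    - [0,0,0,0,0,0]

```text
t: 5.55
ee_pos: [670.9, -118.9, 63.4]
orientation: [-2.086, 0.281, 2.059]
ft_force: [-0.3, 0.1, -0.3]
width: 0.7
```

```bash
python3 st.py;  python3 - <<'E'
from h import *
w=snap('wrist','w3');s=snap('scene','s3')
cv2.imwrite('pics/c3.png',np.hstack([cv2.resize(w['pixels'],(480,360)),cv2.resize(s['pixels'][205:315,185:283],(320,360),interpolation=cv2.INTER_CUBIC)]))
E
```

```text
t 5.55 local [ 24.3 108.5  63.4] F [-0.3  0.1 -0.3] w 0.7 turn err [ 0.07 -0.69  0.39]
```

View pics/c3.png

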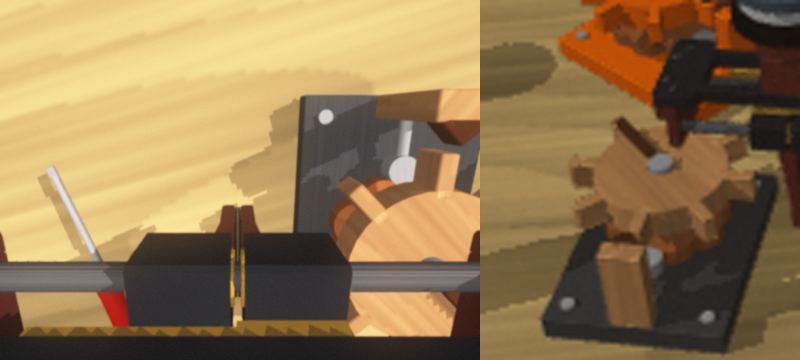

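One click is done: in the scene view the rib moved from "away" to up-left, and the plate corners haven't moved. Second click next.

Request:
carry_out:
  commands:
    - [0,0.014,0.001,0,0,0]
    - [0,0.014,0,0,0,0]
    - [0,0.012,0,0,0,0]
    - [0,0,0,0,0,0]

```text
t: 6.15
ee_pos: [655.1, -160.3, 62.6]
orientation: [-2.082, 0.282, 2.062]
ft_force: [1.1, 0.7, -0.6]
width: 0.6
```

```bash
python3 st.py
```

```text
t 6.15 local [20.3 64.4 62.6] F [ 1.1  0.7 -0.6] w 0.6 turn err [ 0.01 -0.5   0.37]
```

Request:
carry_out:
  commands:
    - [0,-0.002,0.006,0,0,0]
    - [0,0,0.006,0,0,0]
    - [0,0,0.006,0,0,0]
    - [0,0,0.006,0,0,0]
    - [0,0,0.006,0,0,0]
    - [0,0,0.006,0,0,0]
    - [0,0,0,0,0,0]

```text
t: 7.02
ee_pos: [618.6, -146.8, 62.5]
orientation: [-2.083, 0.281, 2.062]
ft_force: [-0.4, -0.0, -0.4]
width: 0.1
```

```bash
python3 st.py
```

```text
t 7.025 local [-18.3  67.4  62.5] F [-0.4 -0.  -0.4] w 0.1 turn err [ 0.07 -0.54  0.37]
```

Request:
carry_out:
  commands:
    - [0,0,0.004,0,0,0]
    - [0,-0.014,0,0,0,0]
    - [0,-0.014,0,0,0,0]
    - [0,-0.012,0,0,0,0]
    - [0,0,-0.015,0,0,0]
    - [0,0,-0.015,0,0,0]
    - [0,0,-0.013,0,0,0]
    - [0,0,0,0,0,0]

```text
t: 8.02
ee_pos: [672.1, -116.7, 63.3]
orientation: [-2.085, 0.28, 2.06]
ft_force: [-0.1, -0.4, -1.1]
width: 0.6
```

```bash
python3 st.py;  python3 - <<'E'
from h import *
w=snap('wrist','w4');s=snap('scene','s4')
cv2.imwrite('pics/c4.png',np.hstack([cv2.resize(w['pixels'],(480,360)),cv2.resize(s['pixels'][205:315,185:283],(320,360),interpolation=cv2.INTER_CUBIC)]))
E
```

```text
t 8.025 local [ 24.9 111.   63.3] F [-0.1 -0.4 -1.1] w 0.6 turn err [ 0.1  -0.63  0.39]
```

View pics/c4.png

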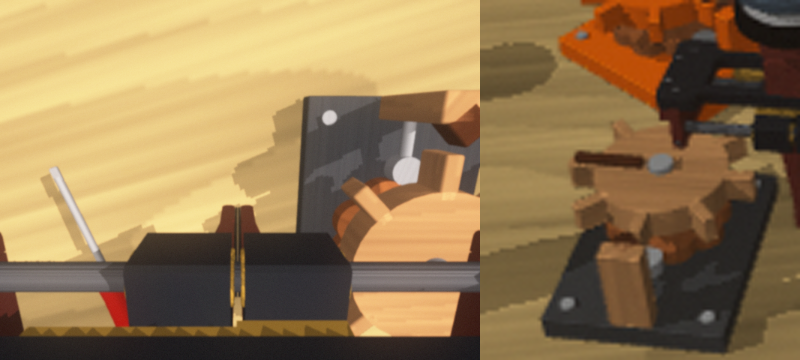

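After two clicks the rib points to the wheel's left in the scene view, which is -1.571, and the plate hasn't moved. Third click.

Request:
carry_out:
  commands:
    - [0,0.014,0,0,0,0]
    - [0,0.014,0,0,0,0]
    - [0,0.013,0,0,0,0]
    - [0,0,0,0,0,0]

```text
t: 8.62
ee_pos: [657.1, -159.4, 62.6]
orientation: [-2.081, 0.281, 2.063]
ft_force: [-0.1, 0.0, 0.0]
width: 0.5
```

```bash
python3 st.py
```

```text
t 8.625 local [22.1 65.7 62.6] F [-0.1  0.   0. ] w 0.5 turn err [ 0.03 -0.45  0.36]
```

Request:
carry_out:
  commands:
    - [0,0,0.006,0,0,0]
    - [0,0,0.006,0,0,0]
    - [0,0,0.006,0,0,0]
    - [0,0,0.006,0,0,0]
    - [0,0,0.006,0,0,0]
    - [0,0,0.006,0,0,0]
    - [0,0,0.006,0,0,0]
    - [0,0,0,0,0,0]

```text
t: 9.62
ee_pos: [613.5, -146.1, 62.3]
orientation: [-2.081, 0.28, 2.064]
ft_force: [1.0, -0.9, 0.7]
width: 0.4
```

```bash
python3 st.py
```

```text
t 9.625 local [-23.5  66.7  62.3] F [ 1.  -0.9  0.7] w 0.4 turn err [ 0.1  -0.44  0.37]
```

Now I retract and let the wheel rest in the click before the last.

Request:
carry_out:
  commands:
    - [0,-0.014,0,0,0,0]
    - [0,-0.014,0,0,0,0]
    - [0,-0.012,0,0,0,0]
    - [0,0,-0.015,0,0,0]
    - [0,0,-0.015,0,0,0]
    - [0,0,-0.013,0,0,0]
    - [0,0,0,0,0,0]

```text
t: 10.5
ee_pos: [671.3, -117.2, 63.2]
orientation: [-2.084, 0.279, 2.062]
ft_force: [-0.2, -0.2, -0.4]
width: 0.4
```

Request:
carry_out:
  commands:
    - [0,0,0,0,0,0]
    - [0,0,0,0,0,0]
    - [0,0,0,0,0,0]
    - [0,0,0,0,0,0]
    - [0,0,0,0,0,0]
    - [0,0,0,0,0,0]
    - [0,0,0,0,0,0]
    - [0,0,0,0,0,0]

```text
t: 11.5
ee_pos: [669.8, -117.5, 62.9]
orientation: [-2.082, 0.28, 2.063]
ft_force: [-0.3, 0.2, -0.9]
width: 0.5
```

```bash
python3 st.py;  python3 - <<'E'
from h import *
w=snap('wrist','w5');s=snap('scene','s5')
cv2.imwrite('pics/c5.png',np.hstack([cv2.resize(w['pixels'],(480,360)),cv2.resize(s['pixels'][205:315,185:283],(320,360),interpolation=cv2.INTER_CUBIC)]))
E
```

```text
t 11.5 local [ 22.9 109.5  62.9] F [-0.3  0.2 -0.9] w 0.5 turn err [ 0.09 -0.45  0.37]
```

View pics/c5.png

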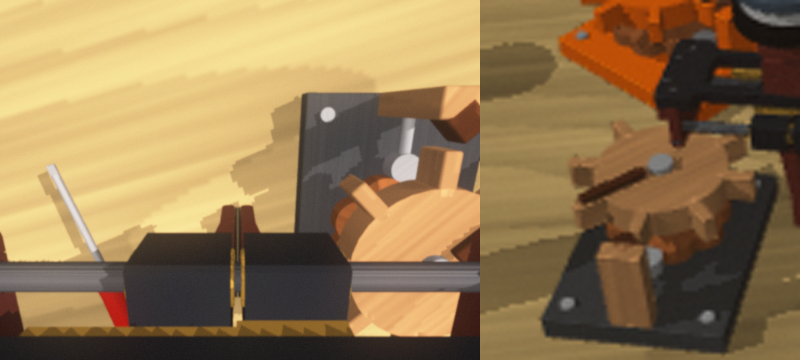

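The rib is now down-left in the scene view, one click short, and it has rested over 1 s. Last click.

Request:
carry_out:
  commands:
    - [0,0.014,0,0,0,0]
    - [0,0.014,0,0,0,0]
    - [0,0.012,0,0,0,0]
    - [0,0,0,0,0,0]

```text
t: 12.1
ee_pos: [657.9, -159.7, 62.6]
orientation: [-2.081, 0.281, 2.063]
ft_force: [0.2, -0.6, -0.0]
width: 0.4
```

```bash
python3 st.py
```

```text
t 12.1 local [23.  65.7 62.6] F [ 0.2 -0.6 -0. ] w 0.4 turn err [ 0.04 -0.45  0.36]
```

Request:
carry_out:
  commands:
    - [0,0,0.006,0,0,0]
    - [0,0,0.006,0,0,0]
    - [0,0,0.006,0,0,0]
    - [0,0,0.006,0,0,0]
    - [0,0,0.006,0,0,0]
    - [0,0,0.006,0,0,0]
    - [0,0,0.006,0,0,0]
    - [0,0,0,0,0,0]

```text
t: 13.1
ee_pos: [614.3, -146.5, 62.2]
orientation: [-2.081, 0.28, 2.064]
ft_force: [0.9, 0.0, -0.4]
width: 0.6
```

```bash
python3 st.py
```

```text
t 13.1 local [-22.6  66.5  62.2] F [ 0.9  0.  -0.4] w 0.6 turn err [ 0.09 -0.43  0.37]
```

Retract outwards, lift, then move off to the side (+y).

Request:
carry_out:
  commands:
    - [0,-0.014,0,0,0,0]
    - [0,-0.014,0,0,0,0]
    - [0,-0.012,0,0,0,0]
    - [-0.05,0,0,0,0,0]
    - [-0.05,0,0,0,0,0]
    - [-0.05,0,0,0,0,0]
    - [0,0,0,0,0,0]

```text
t: 13.98
ee_pos: [626.0, -101.7, 215.9]
orientation: [-2.081, 0.276, 2.067]
ft_force: [0.5, 1.1, -0.5]
width: 0.4
```

Request:
carry_out:
  commands:
    - [-0.03,-0.05,0.02,0,0,0]
    - [0,-0.05,0.02,0,0,0]
    - [0,-0.05,0.02,0,0,0]
    - [0,-0.05,0.02,0,0,0]
    - [0,-0.04,0.01,0,0,0]
    - [0,0,0,0,0,0]
    - [0,0,0,0,0,0]

```text
t: 14.85
ee_pos: [599.7, 162.6, 240.0]
orientation: [-2.075, 0.277, 2.077]
ft_force: [-0.3, 0.1, -0.3]
width: 0.7
```

```bash
python3 st.py;  python3 - <<'E'
from h import *
p=np.load('p.npy')
w=snap('top','t6');s=snap('scene','s6')
a=w['pixels'][165:265,370:470]; b=load('top0')['pixels'][165:265,370:470]
g=lambda i:cv2.resize(i,(400,400),interpolation=cv2.INTER_CUBIC)
cv2.imwrite('pics/c6.png',np.vstack([np.hstack([g(b),g(a)]),np.hstack([cv2.resize(s['pixels'][205:315,185:283],(180,200)),cv2.resize(w['pixels'],(267,200)),cv2.resize(s['pixels'],(267,200)),np.zeros((200,86,3),np.uint8)])]))
E
```

```text
t 14.85 local [-120.7  360.   240. ] F [-0.3  0.1 -0.3] w 0.7 turn err [0.37 0.07 0.2 ]
```

View pics/c6.png

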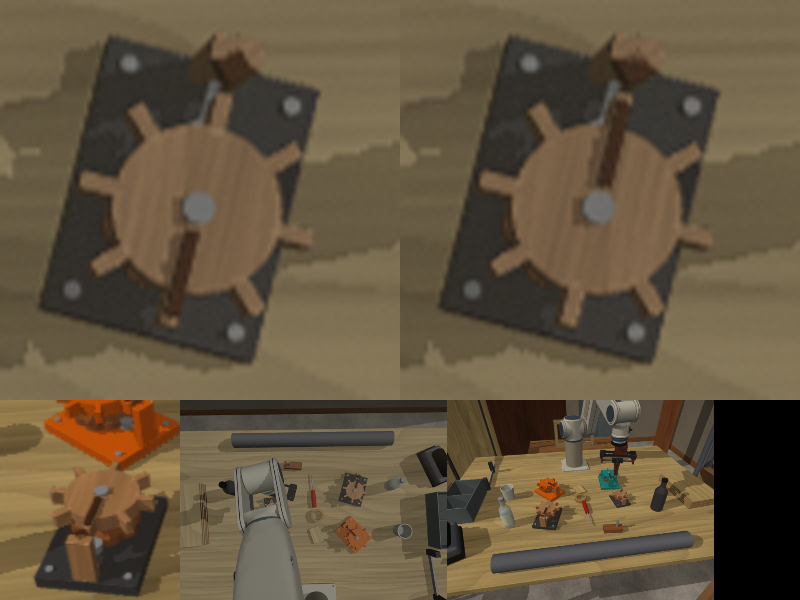

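The rib now points at the pointer (before and after crops side by side). The plate is at the same pixels, the bystanders look undisturbed, and the arm is clear. Handing in.

```bash
python3 -c "
from workcell import ctrl
print(ctrl.close_job())"
```

```text
the job is handed in; nothing more can be done
None
```

The larger tally's wheel is up to date: its rib now points straight at the pointer. I turned it four clicks counter-clockwise with the closed fingertips, one tooth push per click. It rested for over 1 s in the click before the last, with the fingers clear of it.

- **Last pictures:** the before and after top views show the plate at the same pixels and the wheel settled in its click. The bystanders look undisturbed in the scene view. In the top view the arm hid the smaller tally, so I did not check its wheel up close.
- **Force and time:** the highest wrist force I read was about 2.6 N, but I only read it between moves. I handed in at about 15 s.
- **Disagreements:** single moves missed their target by up to about 10 mm, so I checked the position before each push. The wrist camera placed the wheel about 3 mm off the top-view fit, within the gaps I had left.

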